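# Put the two loose steel bushings back in their tote

### The arm

A 7-joint arm with a two-finger parallel gripper is mounted at the origin on the work surface. World frame = base frame: x ahead of the robot, y to its left, z up, the work surface at z = 0. Lengths are in m, angles in rad, forces in N, time in s.
With the tool pointing down it reaches from about 0.4 to 0.875 m from the base axis. Payload 4.4 kg.
Tool frame: the origin (TCP) lies between the finger pads; the fingertips stand ahead of it and the grasp point (between the pads) lies 6 mm ahead of it (nose_length is the z of the fingertips in the tool frame, in m); z points along the fingers, y is the line along which they close (so a half turn about z gives the same grasp; the last joint's range is limited). The gripper opens to 85 mm and grips with 20 to 120 N. Pads are 22 mm wide; open, the fingers measure 114 mm over their backs; the gripper's body (76 mm by 85 mm) begins 54 mm behind the grasp point. The pads swing forward as they close: fully open they stand 13 mm farther back than shut.
Start: joints at [-1.27, 0.628, 0.038, 1.517, -0.027, 0.996, -0.02], TCP at [0.233, 0.607, 0.256] pointing down, gripper open.
Joint ranges: [-3.06, 3.06], [-0.37, 2.12], [-1.25, 1.32], [0.18, 2.47], [-1.1, 4.24], [0.23, 1.98], [-2.94, 2.94]. Speed limits (rad/s): [2.57, 2.57, 3.14, 3.14, 3.14, 3.14, 3.14].

### API

Orientations are given as a rotation vector (axis times angle).
In Python, from plant import read_state, capture, camera_info, sign_off, nose_length gives the robot as it stands.
- The arm moves only by the tool apply_moves, never from a script. Its argument "targets" is a list of rows, each a list of 7 numbers: the turn, a rotation vector about the tool's x, y, z as a fraction of full scale, then the shift along the tool's x, y, z as a fraction of full scale, then the finger opening in mm, from 0 to 85.4. A call has 1 to 10 rows; each row is the pose to reach, as a shift and turn from the pose commanded when the call began, along the tool's axes at that moment; what a row does not reach only later rows make up. Full scale, the value 1, is 0.2 m for a shift and 90 degrees for a turn. A row lasts 1/12 s, in which the tool goes at most 41.7 mm and 7.16 degrees, less where a joint would pass 70% of its speed; a pose out of reach is approached as far as the arm can. A call with a number of a shift or a turn outside -1 to 1 is refused whole. A call with a gripper value outside its range is refused whole. The fingers move at their own pace and stop on an object; "force" is the grip in N (left out, the last holds). Time passes only in rows, so rows that repeat a pose let the fingers close. It gives the time, the measured TCP pose, the force, the opening and the grip force at its end, in the units of the state.
- read_state(): the state, without advancing time (a new reading comes with each control period).
- capture(name): name is "scene" or "top"; returns the picture (384x512x3 uint8, blue, green, red); there is no depth.
- camera_info(name): a dict with "K" (3x3 intrinsics, pixels), "world_to_cam" (4x4, takes a point from world to camera coordinates). Camera axes: x right, y up, looking along -z (the intrinsics and any distortion apply to the point x, -y, -z); pixel columns grow to the right and rows downward; lengths in m; the calibration is good to about 2 mm. A picture is of the moment at which its call begins. camera_info takes no time and is no camera call.
- sign_off(): hands the job in; it is judged then, once.
The state is a dict: "time": time; "qpos": joint angles; "joint_vel": joint speeds; "joint_efforts": joint torques, N m; "position": TCP position; "tcp_rot": TCP orientation; "wrist_force": force on the tool from outside, world axes, zero at the start; "torque": the same for the moment, N m; "gripper_width": finger opening in m; "finger_force": force on a finger pad.
Only numpy, scipy, OpenCV 4.12 (cv2) and the standard library are available. Lean on these libraries where they do the work, as an engineer would, in place of code of your own. Each camera call takes 0.05 s, during which the arm holds its last target. There are 200 camera calls.

### The job

Put the sander's two loose steel bushings away in the divided plywood tote: the large one standing upright on the floor of the largest compartment, the small one standing upright on the floor of the smallest compartment. The middle compartment already has its bushing, and the solid steel disc without a bore is not one of them.

Things in the scene. Friction and masses are not known exactly. Their poses are not given: they have to be found in the camera images.
- large_bushing_center (a point): Centre of the large loose bushing: a plain steel tube standing on end on the bench, 56 mm outside diameter, 40 mm through bore, 50 mm tall, 0.3 to 0.6 kg. Point on its axis, 25 mm above its underside; z is the axis. Room for a finger all round. (A solid steel disc nearby, 50 mm across, 26 mm tall, has no bore.)
- small_bushing_center (a point): Centre of the small loose bushing: a plain steel tube standing on end on the bench, 32 mm outside diameter, 18 mm through bore, 50 mm tall, 0.14 to 0.28 kg. Point on its axis, 25 mm above its underside; z is the axis. Room for a finger all round.
- large_compartment (a point): Centre of the large compartment's floor, 6 mm above the bench, z up; inside 124 mm along x, 92 mm along y. The tote is a plywood tray fixed to the bench at any yaw, 136 x 244 mm, walls and dividers 6 mm thick, rim 40 mm above the bench; three compartments in a row along y: large, middle (72 mm wide, holding a 44 mm bushing), small.
- small_compartment (a point): Centre of the small compartment's floor in the same tote, 6 mm above the bench, z up, same axes as the large compartment; inside 124 mm along x, 56 mm along y. It lies 158 mm from the large compartment's centre, along +y.
Things that resemble listed ones, but are neither listed nor needed, are in the scene too. What is shaped like the part that bears large_bushing_center but blue or green is not meant.

How it is judged:
At the end, for the whole second after the job is handed in: Large bushing in the largest compartment, small one in the smallest, anywhere within the walls (axis within 36 x 20 mm of the large, 48 x 14.5 mm of the small compartment's centre along its x, y), centre 18 to 32 mm above the compartment floor, axis within 0.17 rad of upright (x of large_bushing_center in the frame of large_compartment between -0.036 and 0.036 m and y of large_bushing_center in the frame of large_compartment between -0.02 and 0.02 m and z of large_bushing_center in the frame of large_compartment between 0.018 and 0.032 m and angle between the z axis of large_bushing_center and the z axis of large_compartment, either way round below 0.17 rad and x of small_bushing_center in the frame of small_compartment between -0.048 and 0.048 m and y of small_bushing_center in the frame of small_compartment between -0.0145 and 0.0145 m and z of small_bushing_center in the frame of small_compartment between 0.018 and 0.032 m and angle between the z axis of small_bushing_center and the z axis of small_compartment, either way round below 0.17 rad); the robot touches nothing.
It also fails if it takes over 51 s, if anything falls off the work surface, if the arm or the gripper's body presses on something with over 40 N, if the wrist force passes 120 N, or if a joint passes its speed limit or range.

## Working session

There is one attempt and no reset: what is moved stays moved. The work goes in short steps, Python scripts to look and compute and a tool call to move; the robot and the scene stay as the last step left them, time stands still between calls to the robot, and variables do not carry over. Pictures are saved under pics/ and viewed, at most 10 in all, crops included, and the job is handed in when it is done.

Besides the shell and the picture viewer there is one more tool, called after "Call:" as name(argument=value, ...), one argument or row to a line, values as JSON. apply_moves: Moves the arm, as the interface text tells. Its arguments: {"type":"object","properties":{"targets":{"type":"array"},"force":{"type":"number"}},"required":["targets"]}

```bash
mkdir -p pics
python3 - <<'E'
from plant import *
import cv2,numpy as np
for n in("top","scene"):
    cv2.imwrite(f"pics/{n}0.png",cv2.resize(capture(n),(800,600),interpolation=cv2.INTER_CUBIC)); c=camera_info(n);print(n,c)
s=read_state();print(s, nose_length() if callable(nose_length) else nose_length)
E
```

```text
top {'K': array([[463.23531137,   0.        , 250.28766007],
       [  0.        , 463.23531137, 181.7005808 ],
       [  0.        ,   0.        ,   1.        ]]), 'world_to_cam': array([[-0.0167148 , -0.99921858,  0.03581696, -0.04623667],
       [ 0.99224505, -0.01216411,  0.1237004 , -0.51802235],
       [-0.12316806,  0.03760683,  0.99167301, -0.95984682],
       [ 0.        ,  0.        ,  0.        ,  1.        ]])}
scene {'K': array([[403.44146935,   0.        , 254.77719016],
       [  0.        , 403.44146935, 189.2790112 ],
       [  0.        ,   0.        ,   1.        ]]), 'world_to_cam': array([[-0.29948441,  0.95403146, -0.01153494,  0.19342163],
       [-0.73550595, -0.22315145,  0.63971433,  0.35503115],
       [ 0.60773356,  0.20006849,  0.7685262 , -1.40538579],
       [ 0.        ,  0.        ,  0.        ,  1.        ]])}
{'time': 0.1, 'qpos': array([-1.26978551,  0.6292484 ,  0.03844678,  1.5182532 , -0.02700693,
        0.99628338, -0.0200049 ]), 'joint_vel': array([-0.00119386, -0.00115305, -0.0008747 , -0.00237999, -0.00146687,
        0.00044642,  0.00130605]), 'joint_efforts': array([ 2.69737633e-03, -5.64528823e+01,  1.23043790e+00, -1.93973494e+01,
        1.13145765e-02,  5.40077410e-03,  1.50117393e-05]), 'position': array([0.23290532, 0.60630045, 0.25548916]), 'tcp_rot': array([-5.72921838e-01, -3.08860979e+00,  2.58908245e-03]), 'wrist_force': array([ 0.5720518 , -0.52166173, -0.03297757]), 'torque': array([ 0.0712938 ,  0.02607856, -0.01585947]), 'finger_force': 0.0, 'gripper_width': 0.08506488884561746} 0.025
```

View pics/top0.png

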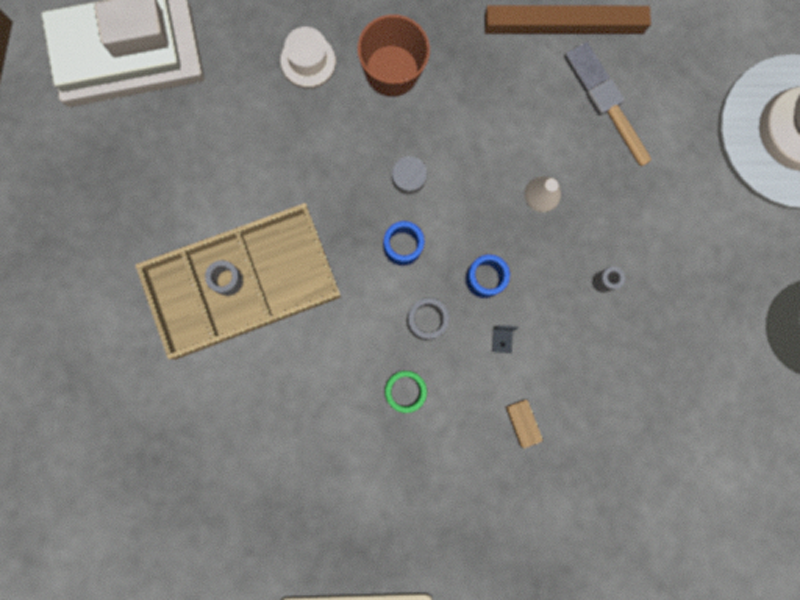

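View pics/scene0.png

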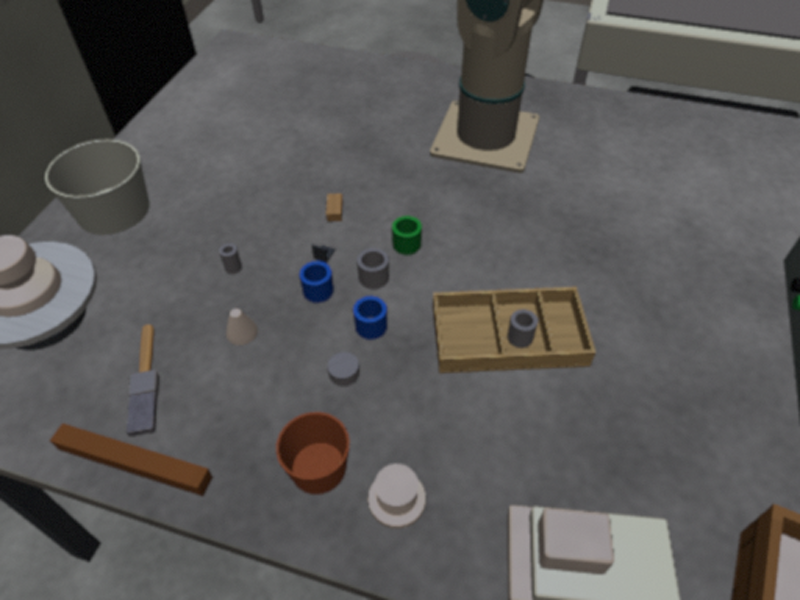

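Top view: tote on the left, corners about (137,265), (305,205), (340,295), (171,357). The steel large ring is at (428,319), the small one at (612,278) and the disc at (409,174). Next I'll enlarge for measurement.

Run:
```python
from plant import *
import cv2
a=capture("top")
for n,(c0,c1,r0,r1) in dict(tote=(80,225,125,235),bush=(255,405,160,225)).items():
    cv2.imwrite(f"pics/{n}1.png",cv2.resize(a[r0:r1,c0:c1],None,fx=5,fy=5,interpolation=cv2.INTER_CUBIC))
```

```text
(no output)
```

View pics/tote1.png

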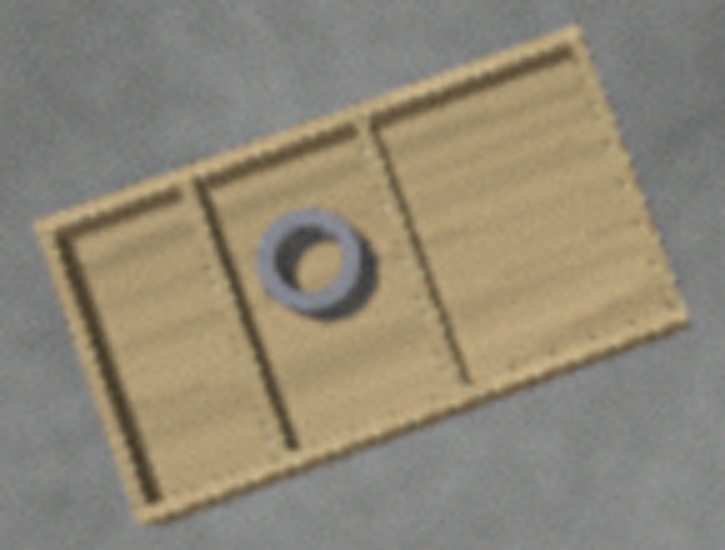

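View pics/bush1.png

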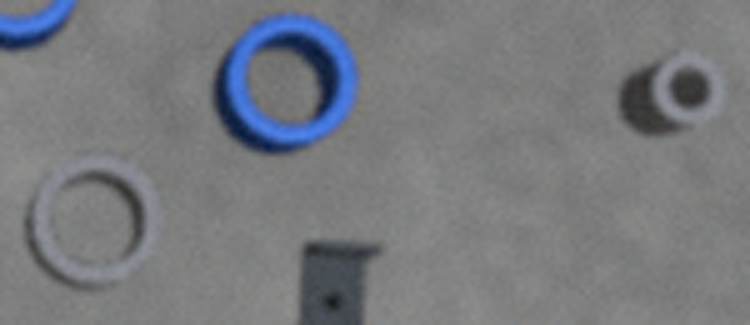

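```bash
cat > h.py <<'E'
from plant import *
import numpy as np
from scipy.spatial.transform import Rotation as R
def ray(name,px,z):
    c=camera_info(name);M=c["world_to_cam"];d=np.linalg.inv(c["K"])@[px[0],px[1],1];d=np.array([d[0],-d[1],-d[2]])
    o=-M[:3,:3].T@M[:3,3];w=M[:3,:3].T@d;return o+w*(z-o[2])/w[2]
E
python3 - <<'E'
from h import *
f=lambda u,v,c0,r0:(c0+(u+.5)/5-.5,r0+(v+.5)/5-.5)
P=[ray("top",f(u,v,80,125),.04)[:2] for u,v in((38,222),(577,28),(690,320),(148,520))]
A,B,C,D=P;print(np.round(P,4),[np.linalg.norm(a-b) for a,b in((A,B),(B,C),(C,D),(D,A))])
ctr=sum(P)/4;y=(A+D)/2-(B+C)/2;y/=np.linalg.norm(y);x=np.array([y[1],-y[0]])
print("ctr",ctr,"yaw",np.arctan2(x[1],x[0]),"y",y)
# along y from large end: 6+92/2=52 ; 6+92+6+72+6+28=210; ctr 122
L=ctr-.070*y;S=ctr+.088*y;print("L",L,"S",S)
print("mid bushing?",ray("top",f(308,262,80,125),.056))
for n,u,v,k in(("large",96,218,255),("small",689,90,255)):
    p=ray("top",f(u,v,k,160),.05);print(n,p)
# scene cross-check: scene 800x600 px tops
for n,u,v in(("large",374,259),("small",229,249)): print(n,ray("scene",((u+.5)/1.5625-.5,(v+.5)/1.5625-.5),.05))
print(R.from_rotvec(read_state()["tcp_rot"]).as_matrix())
E
```

```text
[[0.5476 0.2901]
 [0.6294 0.0635]
 [0.5025 0.0161]
 [0.4218 0.2416]] [np.float64(0.2409134835873763), np.float64(0.13541937846717075), np.float64(0.23960618219896213), np.float64(0.13486346397979912)]
ctr [0.52533592 0.15284157] yaw 0.3450194841177303 y [-0.33821501  0.94106886]
L [0.54901098 0.08696675] S [0.495573   0.23565563]
mid bushing? [0.52706536 0.17380085 0.056     ]
large [ 0.46913251 -0.10169574  0.05      ]
small [ 0.52027984 -0.35644476  0.05      ]
large [ 0.46842579 -0.09975734  0.05      ]
small [ 0.52005088 -0.35484295  0.05      ]
[[-9.33485806e-01  3.58613922e-01 -5.52645295e-04]
 [ 3.58614347e-01  9.33484792e-01 -1.37564798e-03]
 [ 2.25594594e-05 -1.48233440e-03 -9.99998901e-01]]
```

Call:
apply_moves(
  targets=[
    [0,0,0.547,-0.9,-0.4,0.25,80],
    [0,0,0.547,-0.9,-0.4,0.25,80],
    [0,0,0.547,-0.9,-0.4,0.25,80],
    [0,0,0.547,-0.9,-0.4,0.25,80],
    [0,0,0.547,-0.9,-0.4,0.25,80],
    [0,0,0.547,-0.9,-0.4,0.25,80],
    [0,0,0.547,-0.9,-0.4,0.25,80],
    [0,0,0.547,-0.9,-0.4,0.25,80],
    [0,0,0.547,-0.9,-0.4,0.25,80],
  ],
  force=50,
)

```text
time: 0.9
position: [0.372, 0.4677, 0.2061]
tcp_rot: [-1.803, -2.573, 0.001]
wrist_force: [0.0, 0.1, -0.3]
gripper_width: 0.0798
finger_force: 0.0
```

```bash
cat >> h.py <<'E'
def go(x,y,z,yaw=.345,s=None):
    s=read_state();p=s["position"];Rm=R.from_rotvec(s["tcp_rot"])
    Y=np.array([np.cos(yaw),np.sin(yaw),0]);Z=np.array([0,0,-1.])
    T=R.from_matrix(np.c_[np.cross(Y,Z),Y,Z])
    print("t",round(s["time"],2),"p",p.round(4),"w",round(s["gripper_width"],4),"ff",s["finger_force"],"F",s["wrist_force"].round(1))
    print("turn",((Rm.inv()*T).as_rotvec()/(np.pi/2)).round(4),"shift",(Rm.inv().apply(np.array([x,y,z])-p)/.2).round(4))
E
python3 -c "
from h import *
go(.469,-.101,.15)"
```

```text
t 0.9 p [0.372  0.4677 0.2061] w 0.0798 ff 0.0 F [ 0.   0.1 -0.3]
turn [-0.0003  0.0002  0.0021] shift [-2.8383 -0.5148  0.2812]
```

Call:
apply_moves(
  targets=[
    [0,0,0.002,-0.95,-0.17,0.1,80],
    [0,0,0.002,-0.95,-0.17,0.1,80],
    [0,0,0.002,-0.95,-0.17,0.1,80],
    [0,0,0.002,-0.95,-0.17,0.1,80],
    [0,0,0.002,-0.95,-0.17,0.1,80],
  ],
)

```text
time: 1.32
position: [0.4044, 0.2735, 0.1862]
tcp_rot: [1.809, 2.568, -0.003]
wrist_force: [0.7, -1.0, -0.8]
gripper_width: 0.0801
finger_force: 0.0
```

Call:
apply_moves(
  targets=[
    [0,0,0,-0.95,-0.17,0.1,80],
    [0,0,0,-0.95,-0.17,0.1,80],
    [0,0,0,-0.95,-0.17,0.1,80],
    [0,0,0,-0.95,-0.17,0.1,80],
    [0,0,0,-0.95,-0.17,0.1,80],
  ],
)

```text
time: 1.73
position: [0.4364, 0.0835, 0.1663]
tcp_rot: [1.809, 2.567, -0.001]
wrist_force: [1.1, -0.2, 0.5]
gripper_width: 0.0802
finger_force: 0.0
```

Call:
apply_moves(
  targets=[
    [0,0,0,-0.94,-0.17,0.1,80],
    [0,0,0,-0.94,-0.17,0.1,80],
    [0,0,0,-0.94,-0.17,0.1,80],
    [0,0,0,-0.94,-0.17,0.1,80],
    [0,0,0,-0.94,-0.17,0.1,80],
    [0,0,0,-0.94,-0.17,0.1,80],
    [0,0,0,-0.94,-0.17,0.1,80],
  ],
)

```text
time: 2.32
position: [0.4674, -0.1029, 0.1462]
tcp_rot: [1.812, 2.566, 0.0]
wrist_force: [-0.2, 0.3, 0.8]
gripper_width: 0.0801
finger_force: 0.0
```

```bash
python3 -c "
from h import *
go(.469,-.101,.036)
import cv2
cv2.imwrite('pics/s2.png',cv2.resize(capture('scene')[100:260,120:320],(800,640))[:600])"
```

```text
t 2.32 p [ 0.4674 -0.1029  0.1462] w 0.0801 ff 0.0 F [-0.2  0.3  0.8]
turn [ 0.0002  0.0001 -0.0024] shift [0.0064 0.0104 0.5512]
```

View pics/s2.png

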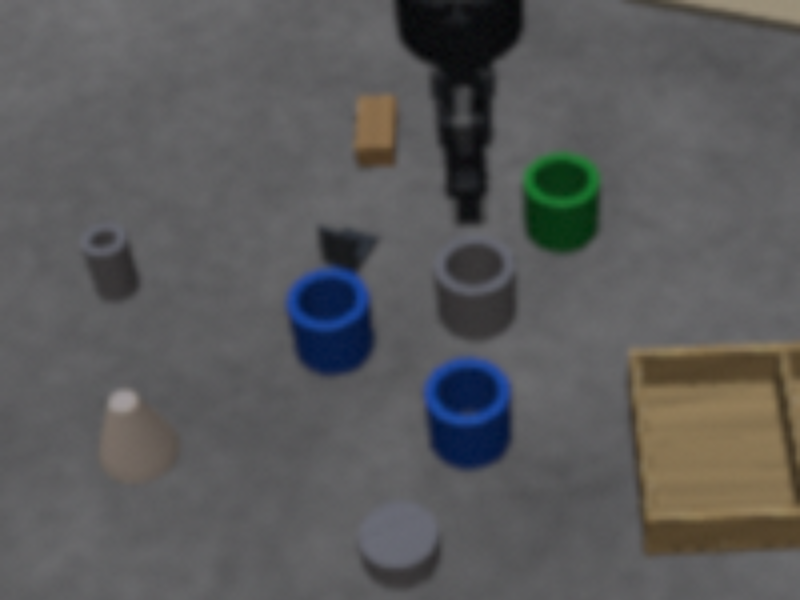

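The picture shows the gripper (pads at about (467,210)) in line above the steel ring (475,285), and the blue and green rings are clear of it. I'll go down and grip.

Call:
apply_moves(
  targets=[
    [0,0,-0.002,0.006,0.01,0.15,80],
    [0,0,-0.002,0.006,0.01,0.3,80],
    [0,0,-0.002,0.006,0.01,0.42,80],
    [0,0,-0.002,0.006,0.01,0.5,80],
    [0,0,-0.002,0.006,0.01,0.55,80],
    [0,0,-0.002,0.006,0.01,0.55,80],
    [0,0,-0.002,0.006,0.01,0.55,80],
  ],
)

```text
time: 2.95
position: [0.4683, -0.0972, 0.0357]
tcp_rot: [-1.8, -2.572, -0.0]
wrist_force: [1.0, -0.2, -0.1]
gripper_width: 0.0799
finger_force: 0.0
```

Call:
apply_moves(
  targets=[
    [0,0,0,0,0,0,50],
    [0,0,0,0,0,0,50],
    [0,0,0,0,0,0,50],
    [0,0,0,0,0,0,50],
    [0,0,0,0,0,0,50],
    [0,0,0,0,0,0,50],
    [0,0,0,0,0,0,50],
    [0,0,0,0,0,0,50],
  ],
)

```text
time: 3.62
position: [0.4687, -0.0988, 0.0371]
tcp_rot: [-1.805, -2.571, -0.002]
wrist_force: [-1.4, 2.4, 6.8]
gripper_width: 0.0541
finger_force: 53.1
```

Call:
apply_moves(
  targets=[
    [0,0,0,0,0,-0.1,50],
    [0,0,0,0,0,-0.25,50],
    [0,0,0,0,0,-0.4,50],
    [0,0,0,0,0,-0.5,50],
    [0,0,0,0,0,-0.5,50],
    [0,0,0,0,0,-0.5,50],
  ],
)

```text
time: 4.12
position: [0.4692, -0.0997, 0.137]
tcp_rot: [1.805, 2.568, 0.002]
wrist_force: [-0.1, 0.1, -4.5]
gripper_width: 0.0541
finger_force: 54.9
```

```bash
python3 -c "
from h import *
go(.549,.087,.13)
import cv2
cv2.imwrite('pics/s3.png',cv2.resize(capture('scene')[100:240,150:310],(800,700))[:600])"
```

```text
t 4.12 p [ 0.4692 -0.0997  0.137 ] w 0.0541 ff 54.873035985510796 F [-0.1  0.1 -4.5]
turn [0.0014 0.0007 0.0003] shift [0.7434 0.6913 0.0356]
```

View pics/s3.png

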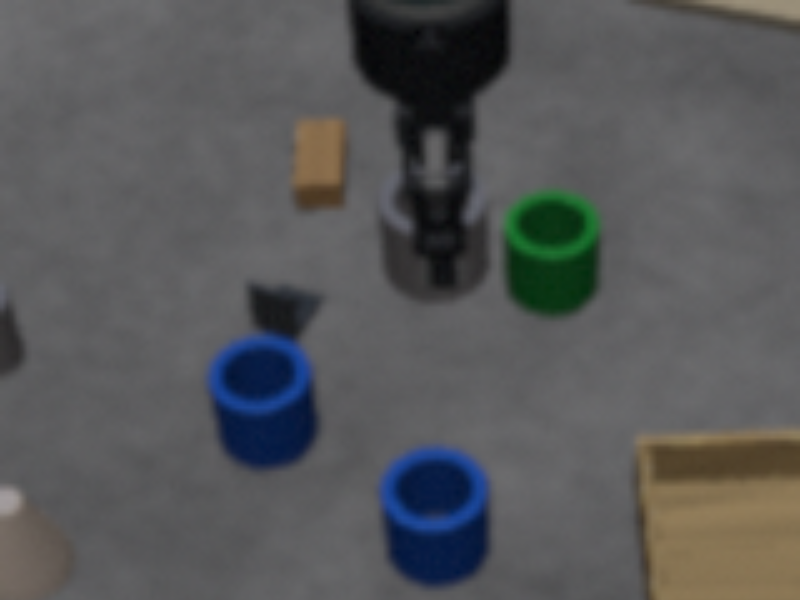

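The ring (435,240) is held centred and upright, and the 4.5 N weight matches. I'll carry it to the large compartment.

Call:
apply_moves(
  targets=[
    [0,0,0,0.15,0.14,0.03,50],
    [0,0,0,0.3,0.28,0.03,50],
    [0,0,0,0.45,0.42,0.03,50],
    [0,0,0,0.6,0.56,0.03,50],
    [0,0,0,0.7,0.65,0.03,50],
    [0,0,0,0.743,0.691,0.03,50],
    [0,0,0,0.743,0.691,0.03,50],
    [0,0,0,0.743,0.691,0.03,50],
    [0,0,0,0.743,0.691,0.03,50],
  ],
)

```text
time: 4.92
position: [0.5471, 0.0846, 0.1291]
tcp_rot: [-1.809, -2.566, 0.005]
wrist_force: [-0.1, -0.8, -4.2]
gripper_width: 0.0539
finger_force: 54.7
```

```bash
python3 -c "
from h import *
go(.549,.087,.045)"
```

```text
t 4.92 p [0.5471 0.0846 0.1291] w 0.0539 ff 54.73011869005859 F [-0.1 -0.8 -4.2]
turn [-0.0023  0.0004 -0.0015] shift [0.0086 0.0145 0.4204]
```

Call:
apply_moves(
  targets=[
    [0,0,0,0.009,0.014,0.1,50],
    [0,0,0,0.009,0.014,0.2,50],
    [0,0,0,0.009,0.014,0.3,50],
    [0,0,0,0.009,0.014,0.36,50],
    [0,0,0,0.009,0.014,0.4,50],
    [0,0,0,0.009,0.014,0.42,50],
    [0,0,0,0.009,0.014,0.42,50],
    [0,0,0,0.009,0.014,0.42,50],
    [0,0,0,0.009,0.014,0.42,50],
  ],
)

```text
time: 5.67
position: [0.5512, 0.0893, 0.0472]
tcp_rot: [1.807, 2.568, 0.002]
wrist_force: [-0.3, -0.2, -3.8]
gripper_width: 0.0541
finger_force: 54.7
```

Call:
apply_moves(
  targets=[
    [0,0,0,0,0,0.008,50],
    [0,0,0,0,0,0.015,50],
    [0,0,0,0,0,0.015,50],
    [0,0,0,0,0,0.015,50],
  ],
)

```text
time: 6.0
position: [0.5506, 0.0894, 0.0434]
tcp_rot: [1.807, 2.57, 0.0]
wrist_force: [0.4, 0.3, -3.4]
gripper_width: 0.0541
finger_force: 54.7
```

Call:
apply_moves(
  targets=[
    [0,0,0,0,0,0,60],
    [0,0,0,0,0,0,70],
    [0,0,0,0,0,0,70],
    [0,0,0,0,0,0,70],
    [0,0,0,0,0,0,70],
    [0,0,0,0,0,0,70],
  ],
)

```text
time: 6.5
position: [0.5507, 0.0893, 0.0434]
tcp_rot: [1.807, 2.569, 0.0]
wrist_force: [-0.5, 0.1, 0.2]
gripper_width: 0.0698
finger_force: 0.0
```

Call:
apply_moves(
  targets=[
    [0,0,0,0,0,-0.05,70],
    [0,0,0,0,0,-0.15,70],
    [0,0,0,0,0,-0.3,70],
    [0,0,0,0,0,-0.45,70],
    [0,0,0,0,0,-0.5,70],
    [0,0,0,0,0,-0.5,70],
  ],
)

```text
time: 7.0
position: [0.5525, 0.0895, 0.1465]
tcp_rot: [1.805, 2.566, 0.007]
wrist_force: [0.0, 0.0, -0.5]
gripper_width: 0.0701
finger_force: 0.0
```

```bash
python3 -c "
from h import *
go(.520,-.355,.14)"
```

```text
t 7.0 p [0.5525 0.0895 0.1465] w 0.0701 ff 0.0 F [ 0.   0.  -0.5]
turn [ 0.0039  0.0006 -0.0001] shift [-2.0369 -0.9045  0.0289]
```

Call:
apply_moves(
  targets=[
    [0,0,0,-0.17,-0.075,0,70],
    [0,0,0,-0.34,-0.15,0,70],
    [0,0,0,-0.51,-0.225,0,70],
    [0,0,0,-0.68,-0.3,0.01,70],
    [0,0,0,-0.85,-0.375,0.01,70],
    [0,0,0,-0.98,-0.435,0.01,70],
  ],
)

```text
time: 7.5
position: [0.5334, -0.1278, 0.1401]
tcp_rot: [-1.81, -2.566, 0.003]
wrist_force: [0.0, 0.1, 0.4]
gripper_width: 0.0699
finger_force: 0.0
```

Call:
apply_moves(
  targets=[
    [0,0,0,-0.17,-0.075,0,70],
    [0,0,0,-0.34,-0.15,0,70],
    [0,0,0,-0.51,-0.225,0,70],
    [0,0,0,-0.68,-0.3,0.01,70],
    [0,0,0,-0.85,-0.375,0.01,70],
    [0,0,0,-0.98,-0.435,0.01,70],
    [0,0,0,-0.98,-0.435,0.01,70],
    [0,0,0,-0.98,-0.435,0.01,70],
  ],
)

```text
time: 8.17
position: [0.5174, -0.3404, 0.1378]
tcp_rot: [-1.812, -2.564, 0.002]
wrist_force: [1.0, 0.9, -0.1]
gripper_width: 0.0698
finger_force: 0.0
```

```bash
python3 -c "
from h import *
go(.520,-.355,.036)
import cv2
cv2.imwrite('pics/t4.png',cv2.resize(capture('top')[120:235,80:235],(775,575)))"
```

```text
t 8.17 p [ 0.5174 -0.3404  0.1378] w 0.0698 ff 0.0 F [ 1.   0.9 -0.1]
turn [-0.0013 -0.0007 -0.0029] shift [-0.0738 -0.0111  0.5089]
```

View pics/t4.png

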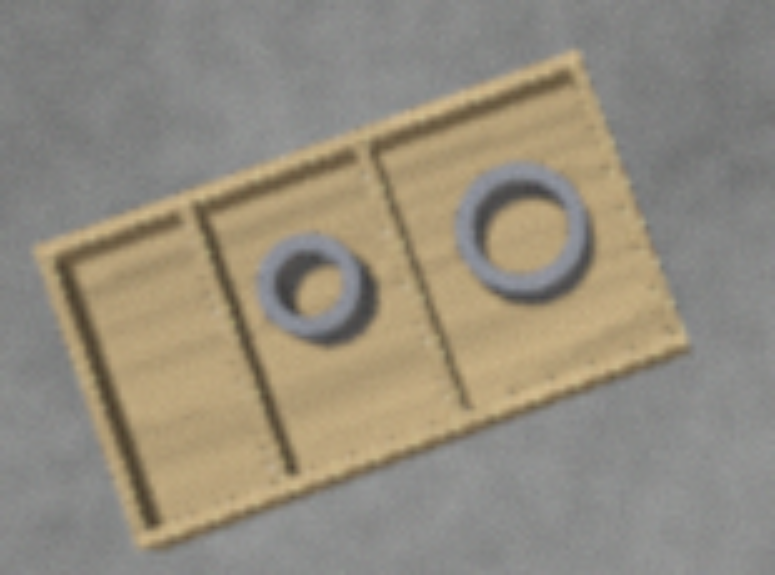

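The large bushing stands in the large compartment, roughly centred (ring at about (523,232)). Now the small one.

Call:
apply_moves(
  targets=[
    [0,0,-0.003,-0.074,-0.011,0,70],
    [0,0,-0.003,-0.074,-0.011,0.15,70],
    [0,0,-0.003,-0.074,-0.011,0.3,70],
    [0,0,-0.003,-0.074,-0.011,0.42,70],
    [0,0,-0.003,-0.074,-0.011,0.5,70],
    [0,0,-0.003,-0.074,-0.011,0.505,70],
    [0,0,-0.003,-0.074,-0.011,0.505,70],
    [0,0,-0.003,-0.074,-0.011,0.505,70],
  ],
)

```text
time: 8.88
position: [0.523, -0.3522, 0.0389]
tcp_rot: [1.799, 2.575, 0.001]
wrist_force: [-0.2, 0.2, -0.1]
gripper_width: 0.0696
finger_force: 0.0
```

Call:
apply_moves(
  targets=[
    [0,0,0,0,0,0,25],
    [0,0,0,0,0,0,25],
    [0,0,0,0,0,0,25],
    [0,0,0,0,0,0,25],
    [0,0,0,0,0,0,25],
    [0,0,0,0,0,0,25],
    [0,0,0,0,0,0,25],
    [0,0,0,0,0,0,25],
    [0,0,0,0,0,0,25],
  ],
)

```text
time: 9.63
position: [0.5225, -0.3535, 0.0397]
tcp_rot: [1.801, 2.573, 0.0]
wrist_force: [-2.4, 1.0, 5.4]
gripper_width: 0.0312
finger_force: 49.1
```

Call:
apply_moves(
  targets=[
    [0,0,0,0,0,-0.1,25],
    [0,0,0,0,0,-0.25,25],
    [0,0,0,0,0,-0.4,25],
    [0,0,0,0,0,-0.55,25],
    [0,0,0,0,0,-0.6,25],
    [0,0,0,0,0,-0.6,25],
    [0,0,0,0,0,-0.6,25],
  ],
)

```text
time: 10.22
position: [0.522, -0.3527, 0.1581]
tcp_rot: [-1.801, -2.574, -0.001]
wrist_force: [0.7, 0.2, -1.8]
gripper_width: 0.0309
finger_force: 49.9
```

```bash
python3 -c "
from h import *
go(.4955,.2355,.155)
import cv2
cv2.imwrite('pics/s5.png',cv2.resize(capture('scene')[80:220,60:220],(640,560)))"
```

```text
t 10.22 p [ 0.522  -0.3527  0.1581] w 0.0309 ff 49.85933572053909 F [ 0.7  0.2 -1.8]
turn [ 0.0001 -0.0002  0.0029] shift [2.8086 0.8828 0.0163]
```

View pics/s5.png

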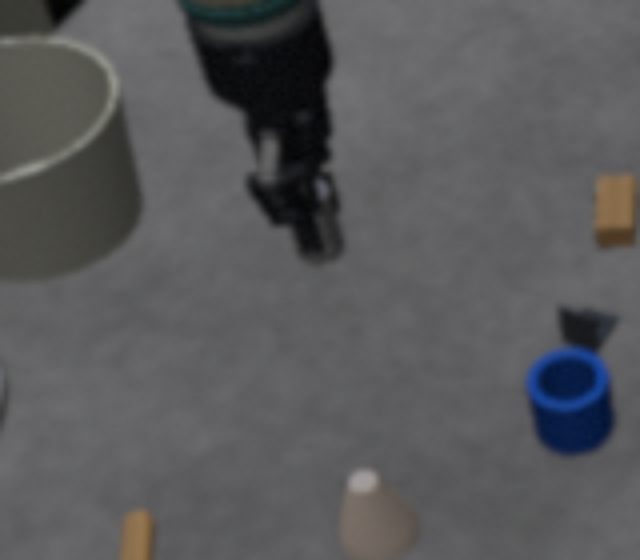

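The small bushing is held upright (320,225). I'll carry it over, clear of everything, to the small compartment.

Call:
apply_moves(
  targets=[
    [0,0,0.003,0.15,0.05,0,25],
    [0,0,0.003,0.32,0.1,0,25],
    [0,0,0.003,0.48,0.15,0,25],
    [0,0,0.003,0.64,0.2,0,25],
    [0,0,0.003,0.8,0.25,0,25],
    [0,0,0.003,0.94,0.3,0,25],
  ],
)

```text
time: 10.77
position: [0.5122, -0.1531, 0.1561]
tcp_rot: [-1.804, -2.566, 0.002]
wrist_force: [1.1, 0.3, -1.4]
gripper_width: 0.0314
finger_force: 49.9
```

Call:
apply_moves(
  targets=[
    [0,0,0,0.16,0.05,0,25],
    [0,0,0,0.32,0.1,0,25],
    [0,0,0,0.48,0.15,0,25],
    [0,0,0,0.64,0.2,0,25],
    [0,0,0,0.8,0.25,0,25],
    [0,0,0,0.94,0.3,0,25],
  ],
)

```text
time: 11.27
position: [0.5051, 0.0435, 0.1563]
tcp_rot: [-1.804, -2.568, 0.004]
wrist_force: [-0.5, 0.2, -1.7]
gripper_width: 0.0314
finger_force: 49.9
```

Call:
apply_moves(
  targets=[
    [0,0,0,0.16,0.05,0,25],
    [0,0,0,0.32,0.1,0,25],
    [0,0,0,0.48,0.15,0,25],
    [0,0,0,0.64,0.2,0,25],
    [0,0,0,0.8,0.25,0,25],
    [0,0,0,0.9,0.28,0,25],
    [0,0,0,0.93,0.28,0,25],
    [0,0,0,0.93,0.28,0,25],
    [0,0,0,0.93,0.28,0,25],
  ],
)

```text
time: 12.02
position: [0.4961, 0.2339, 0.157]
tcp_rot: [-1.807, -2.569, 0.005]
wrist_force: [-0.6, -0.6, -1.9]
gripper_width: 0.0311
finger_force: 49.9
```

```bash
python3 -c "
from h import *
go(.4955,.2355,.048)"
```

```text
t 12.02 p [0.4961 0.2339 0.157 ] w 0.0311 ff 49.89460565149784 F [-0.6 -0.6 -1.9]
turn [-0.0019  0.001  -0.0003] shift [0.0096 0.0015 0.5448]
```

Call:
apply_moves(
  targets=[
    [0,0,0,0.01,0,0.12,25],
    [0,0,0,0.01,0,0.25,25],
    [0,0,0,0.01,0,0.38,25],
    [0,0,0,0.01,0,0.46,25],
    [0,0,0,0.01,0,0.52,25],
    [0,0,0,0.01,0,0.54,25],
    [0,0,0,0.01,0,0.545,25],
    [0,0,0,0.01,0,0.545,25],
    [0,0,0,0.01,0,0.545,25],
  ],
)

```text
time: 12.77
position: [0.4971, 0.2371, 0.0502]
tcp_rot: [1.808, 2.568, 0.002]
wrist_force: [0.6, 0.7, -1.5]
gripper_width: 0.0312
finger_force: 49.9
```

Call:
apply_moves(
  targets=[
    [0,0,0,0,0,0.008,25],
    [0,0,0,0,0,0.015,25],
    [0,0,0,0,0,0.02,25],
    [0,0,0,0,0,0.02,25],
    [0,0,0,0,0,0.02,25],
  ],
)

```text
time: 13.18
position: [0.4965, 0.2374, 0.0457]
tcp_rot: [1.807, 2.57, 0.001]
wrist_force: [1.0, 0.4, 2.1]
gripper_width: 0.0312
finger_force: 50.2
```

Call:
apply_moves(
  targets=[
    [0,0,0,0,0,0,35],
    [0,0,0,0,0,0,45],
    [0,0,0,0,0,0,50],
    [0,0,0,0,0,0,50],
    [0,0,0,0,0,0,50],
    [0,0,0,0,0,0,50],
  ],
)

```text
time: 13.68
position: [0.4963, 0.2371, 0.0453]
tcp_rot: [-1.808, -2.569, 0.0]
wrist_force: [-0.2, 0.3, 0.4]
gripper_width: 0.0499
finger_force: 0.0
```

Call:
apply_moves(
  targets=[
    [0,0,0,0,0,-0.05,50],
    [0,0,0,0,0,-0.15,50],
    [0,0,0,0,0,-0.3,50],
    [0,0,0,0,0,-0.45,50],
    [0,0,0,0,0,-0.6,50],
    [0,0,0,0,0,-0.75,50],
    [0,0,0,0,0,-0.75,50],
    [0,0,0,0,0,-0.75,50],
  ],
)

```text
time: 14.35
position: [0.4973, 0.2377, 0.1977]
tcp_rot: [1.806, 2.568, 0.007]
wrist_force: [-0.7, 0.2, -1.7]
gripper_width: 0.0499
finger_force: 0.0
```

Call:
apply_moves(
  targets=[
    [0,0,0,0.2,0,0,50],
    [0,0,0,0.4,0,0,50],
    [0,0,0,0.6,0,0,50],
    [0,0,0,0.8,0,0,50],
    [0,0,0,0.95,0,0,50],
    [0,0,0,0.95,0,0,50],
    [0,0,0,0.95,0,0,50],
    [0,0,0,0.95,0,0,50],
  ],
)

```text
time: 15.02
position: [0.4319, 0.4145, 0.1943]
tcp_rot: [1.808, 2.569, -0.004]
wrist_force: [-0.2, 0.2, -1.0]
gripper_width: 0.0502
finger_force: 0.0
```

```bash
python3 -c "
from h import *
import cv2
cv2.imwrite('pics/t6.png',cv2.resize(capture('top')[120:235,80:235],(775,575)))"
```

```text
(no output)
```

View pics/t6.png

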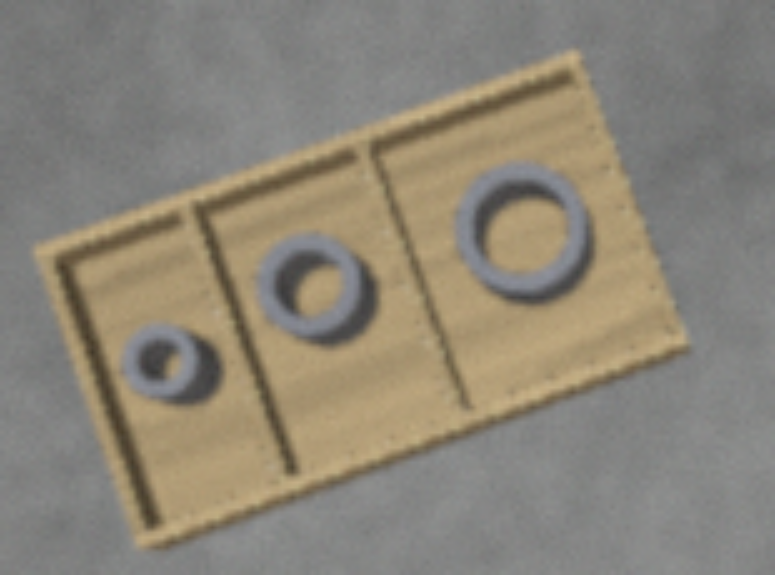

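Both bushings stand upright: the small ring is at (162,362), the large one at (522,231). A quick numeric check, then I'll hand in.

```bash
python3 -c "
from h import *
y=np.array([-.3382,.9411]);x=np.array([.9411,.3382])
ok=True
for u,v,c,lx,ly in((162,362,[.4956,.2357],.043,.0115),(522,231,[.549,.087],.03,.015)):
    d=ray('top',(80+(u+.5)/5-.5,120+(v+.5)/5-.5),.056)[:2]-c;print(d@x,d@y);ok&=abs(d@x)<lx and abs(d@y)<ly
print(ok)
if ok: print(sign_off())"
```

```text
2.9858636340741305e-05 -0.0026136088539031586
2.993506317499253e-05 -0.0018366600326472872
True
the job is handed in; nothing more can be done
None
```

I put both bushings away and handed the job in at about 15 s: the large one upright in the largest compartment and the small one upright in the smallest, each measured within 3 mm of its compartment's centre. The hand-in call returned no verdict.

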